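# Put the tiered lunch box together

## Task

Put the lunch box together in the brown tray, one piece at a time from the bottom up: first the blue tier into the tray, then the white tier on it, then the orange tier, and last the wooden lid. Each piece must sit fully down with its foot in the piece below, lengthwise along it, before the next goes on; leave the cake and the tea box where they are.

Things in the scene. Friction and masses are not known exactly. Their poses are not given: they have to be found in the camera images.
- tray: dark brown wooden tray with a cork floor and a raised rim, fixed to the worktop: outside 98 mm along x, 70 mm along y, rim top 12 mm high; recess 82 x 54 mm, 8 mm deep. Origin at the centre of its underside, on the worktop; x along its length, z up.
- blue_tier_centre (a point): blue lunch box tier, the deepest, 50 mm high in all. Outside 88 mm (x) by 60 mm (y); stands on a foot 72 x 44 mm, 6 mm deep, that drops into the mouth or recess below with 5 mm play a side, so that the body rests on the rim below. Mouth 82 x 54 mm, walls 3 mm. The point is its centre, 25 mm above its underside; x lengthwise, z up; alike turned half round. Grasp across the 60 mm.
- white_tier_centre (a point): white lunch box tier with one cross divider, 42 mm high in all. Outside 88 mm (x) by 60 mm (y); stands on a foot 72 x 44 mm, 6 mm deep, that drops into the mouth or recess below with 5 mm play a side, so that the body rests on the rim below. Mouth 82 x 54 mm, walls 3 mm. The point is its centre, 21 mm above its underside; x lengthwise, z up; alike turned half round. Grasp across the 60 mm.
- orange_tier_centre (a point): orange lunch box tier with two cross dividers, the shallowest, 34 mm high in all. Outside 88 mm (x) by 60 mm (y); stands on a foot 72 x 44 mm, 6 mm deep, that drops into the mouth or recess below with 5 mm play a side, so that the body rests on the rim below. Mouth 82 x 54 mm, walls 3 mm. The point is its centre, 17 mm above its underside; x lengthwise, z up; alike turned half round. Grasp across the 60 mm.
- lid_centre (a point): lid of the lunch box: pale wooden slab with two thin dark lines on top and a grey foot, 24 mm high in all (6 mm foot, 18 mm wood). Outside 88 mm (x) by 60 mm (y); stands on a foot 72 x 44 mm, 6 mm deep, that drops into the mouth or recess below with 5 mm play a side, so that the body rests on the rim below. The point is its centre, 12 mm above its underside; x lengthwise, z up; alike turned half round. Grasp across the 60 mm.
- cake_centre (a point): yellow fluted cake, 65 mm across, 21 mm high, standing loose among the pieces; the point is its centre. To be left alone.
- tea_box: green and white cardboard tea box, 65 x 142 x 73 mm high, at the back below a wall cabinet whose underside is 466 mm above the worktop and whose front is at about x = 0.63 m (keep wrist and arm clear of it); origin at the centre of its underside. To be left alone.
Not all that is in view belongs to the job. What is shaped like the part that bears white_tier_centre but black or red is not meant.

How it is judged:
On the way, in this order (a step that is already met when the one before it is completed fails the run):
1. the blue tier is seated in the tray and let go (horizontal distance between blue_tier_centre and tray below 0.009 m and z of blue_tier_centre in the frame of tray between 0.027 and 0.034 m and angle between the x axis of blue_tier_centre and the x axis of tray, either way round below 0.2 rad and angle between blue_tier_centre's own z axis and vertical below 0.08 rad and not (contact force between the fingers and blue_tier above 0.1 N)), for 0.2 s.
2. the white tier is seated on the blue one and let go (horizontal distance between white_tier_centre and blue_tier_centre below 0.009 m and z of white_tier_centre in the frame of blue_tier_centre between 0.036 and 0.043 m and angle between the x axis of white_tier_centre and the x axis of blue_tier_centre, either way round below 0.2 rad and angle between white_tier_centre's own z axis and vertical below 0.08 rad and not (contact force between the fingers and white_tier above 0.1 N)), for 0.2 s.
3. the orange tier is seated on the white one and let go (horizontal distance between orange_tier_centre and white_tier_centre below 0.009 m and z of orange_tier_centre in the frame of white_tier_centre between 0.028 and 0.035 m and angle between the x axis of orange_tier_centre and the x axis of white_tier_centre, either way round below 0.2 rad and angle between orange_tier_centre's own z axis and vertical below 0.08 rad and not (contact force between the fingers and orange_tier above 0.1 N)), for 0.2 s.
4. the wooden lid is seated on the orange tier and let go (horizontal distance between lid_centre and orange_tier_centre below 0.009 m and z of lid_centre in the frame of orange_tier_centre between 0.019 and 0.026 m and angle between the x axis of lid_centre and the x axis of orange_tier_centre, either way round below 0.2 rad and angle between lid_centre's own z axis and vertical below 0.08 rad and not (contact force between the fingers and lid above 0.1 N)), for 0.2 s.
At the end, for the whole second after the job is handed in: In the tray, from the bottom up: blue, white and orange tier, wooden lid, released and at rest; each upright within 0.08 rad, within 9 mm of centre and 0.2 rad of lengthwise (either way round) on the piece below, and its height over it within +3/-4 mm of fully seated (all of step 1 and all of step 2 and all of step 3 and all of step 4 and linear speed of each of blue_tier, white_tier, orange_tier, lid below 0.02 m/s); the robot touches nothing.
It fails at once if the cake is shifted by more than 25 mm (distance of cake_centre from where it was at the start of the episode above 0.025 m).
It fails at once if the tea box is shifted by more than 25 mm (distance of tea_box from where it was at the start of the episode above 0.025 m).
It also fails if it takes over 102 s, if anything falls off the work surface, if the arm or the gripper's body presses on something with over 40 N, if the wrist force passes 120 N, or if a joint passes its speed limit or range.

## Robot

A 6-joint arm with a two-finger parallel gripper is mounted at the origin on a cart in front of the work surface, level with it; the furniture and walls round the work are solid. World frame = base frame: x ahead of the robot, y to its left, z up, the work surface at z = 0. Lengths are in m, angles in rad, forces in N, time in s.
With the tool pointing down it reaches from about 0.25 to 0.725 m from the base axis. Payload 4 kg.
Tool frame: the origin (TCP) lies at the very end of the fingers, on their centre line; the grasp point (between the pads) lies 19 mm behind it; z points along the fingers, y is the line along which they close (so a half turn about z gives the same grasp; the last joint's range is limited). The gripper opens to 85 mm and grips with 20 to 120 N. Pads are 22 mm wide; open, the fingers measure 114 mm over their backs; the gripper's body (76 mm by 85 mm) begins 54 mm behind the grasp point. The pads swing forward as they close: fully open they stand 13 mm farther back than shut.
Start: joints at [0, 0.241, 0.005, 1.335, 0, 1.571], TCP at [0.5, -0, 0.231] pointing down, gripper open.
Joint ranges: [-2.72, 2.72], [-1.05, 1.87], [-1.09, 1.28], [-1.99, 2.15], [-1.42, 1.44], [-3.14, 3.14]. Speed limits (rad/s): [2.79, 2.79, 3.14, 3.14, 3.14, 3.14].

## Interface

Orientations are given as a rotation vector (axis times angle).
In Python, from workcell import r gives the robot as it stands. The module is installed in compiled form; this text tells all that it offers. Calls block until the motion is done:
- r.move_pose(position, orientation): joint-space move of the TCP to a pose.
- r.line_to(position, velocity=0.15, attitude=None): straight line of the TCP; attitude=None keeps the orientation; velocity is the mean speed in m/s.
- r.goto_joints(angles): joint-space move.
- r.gripper_open() and r.close_gripper(): open the fingers fully, or close them until they stop; the grip force is fixed at half the most.
- r.hold(seconds).
- r.ik(position, orientation): joint angles nearest the present ones, or None.
- r.read_camera(name): name is "scene" or "side" or "wrist"; returns the picture (400x640x3 uint8, red, green, blue); there is no depth.
- r.get_calibration(name): a dict with "intrinsics" (3x3 intrinsics, pixels), "extrinsics" (4x4, takes a point from world to camera coordinates); the wrist camera has in their place "hand_eye" (4x4, takes a point from camera to tool coordinates, whose origin is the TCP and whose axes are the flange's). Camera axes: x right, y up, looking along -z (the intrinsics and any distortion apply to the point x, -y, -z); pixel columns grow to the right and rows downward; lengths in m; the calibration is good to about 2 mm. The wrist camera is an equidistant fisheye: a pixel r from the principal point sees the ray r / f radians off the axis. A picture is of the moment at which its call begins: read the wrist's pose just before it. get_calibration takes no time and is no camera call.
A pose or a line that the arm cannot do raises r.PlanningError and nothing moves.
- r.close_job(): hands the job in; it is judged then, once.
Readings, each from a call of its own:
- r.get_t(): time.
- r.get_joint_positions(): joint angles.
- r.get_qvel(): joint speeds.
- r.get_tau(): joint torques, N m.
- r.get_eef_pos(): TCP position.
- r.get_eef_rot(): TCP orientation.
- r.get_force(): force on the tool from outside, world axes, zero at the start.
- r.get_moment(): the same for the moment, N m.
- r.get_grip_width(): finger opening in m.
- r.get_grip_force(): force on a finger pad.
Only numpy, scipy, OpenCV 4.12 (cv2) and the standard library are available. Lean on these libraries where they do the work, as an engineer would, in place of code of your own. Each camera call takes 0.05 s, during which the arm holds its last target. There are 200 camera calls.

## Working session

There is one attempt and no reset: what is moved stays moved. The work goes in short steps, each a Python script; the robot and the scene stay as the last script left them, time stands still between calls to the robot, and variables do not carry over. Pictures are saved under pics/ and viewed, at most 14 in all, crops included, and the job is handed in when it is done.

```bash
mkdir -p pics
python3 - <<'E'
from workcell import r
import cv2,numpy as np
for n in ("scene","side","wrist"):
    cv2.imwrite(f"pics/{n}0.png",r.read_camera(n)[:,:,::-1])
    c=r.get_calibration(n); print(n,{k:np.round(v,4).tolist() if not isinstance(v,str) else v for k,v in c.items()})
print(r.get_eef_pos(),r.get_eef_rot(),r.get_t())
E
```

```text
scene {'intrinsics': [[377.7036, 0.0, 316.7652], [0.0, 377.7036, 193.7732], [0.0, 0.0, 1.0]], 'extrinsics': [[0.7243, -0.6893, 0.0132, -0.6842], [0.5237, 0.5625, 0.6398, -0.091], [-0.4484, -0.4565, 0.7684, -0.8414], [0.0, 0.0, 0.0, 1.0]]}
side {'intrinsics': [[402.8149, 0.0, 322.4437], [0.0, 402.8149, 207.5479], [0.0, 0.0, 1.0]], 'extrinsics': [[0.9127, -0.4086, -0.0084, -0.6765], [0.2305, 0.4978, 0.8361, 0.0375], [-0.3375, -0.765, 0.5485, -1.0275], [0.0, 0.0, 0.0, 1.0]]}
wrist {'intrinsics': [[309.7069, 0.0, 325.2137], [0.0, 309.7069, 200.462], [0.0, 0.0, 1.0]], 'hand_eye': [[0.0001, 0.9608, 0.2773, 0.0689], [1.0, -0.0004, 0.001, -0.0001], [0.0011, 0.2773, -0.9608, -0.1435], [0.0, 0.0, 0.0, 1.0]]}
[4.99537103e-01 1.09557912e-05 2.30618175e-01] [-2.22059700e+00 -2.22069832e+00  1.73969937e-03] 0.15
```

View pics/scene0.png

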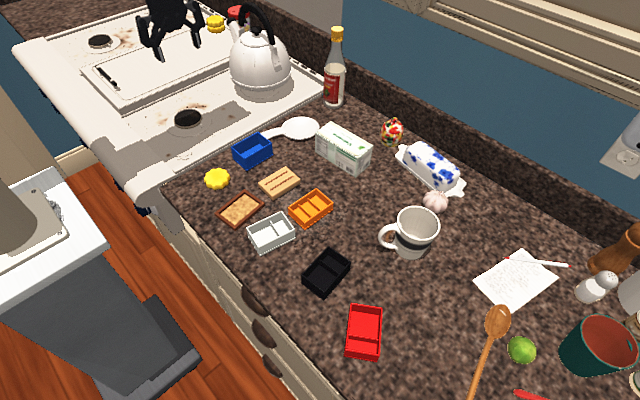

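View pics/wrist0.png

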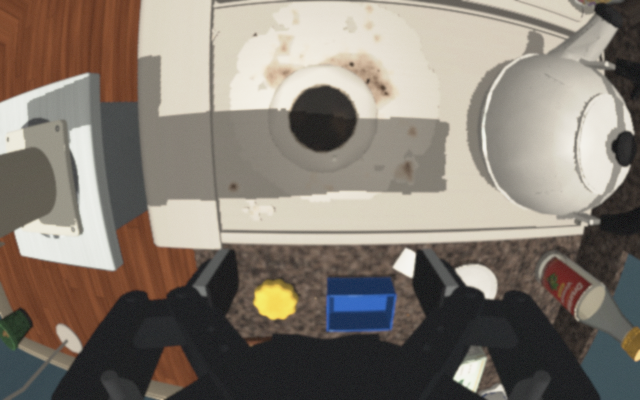

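View pics/side0.png

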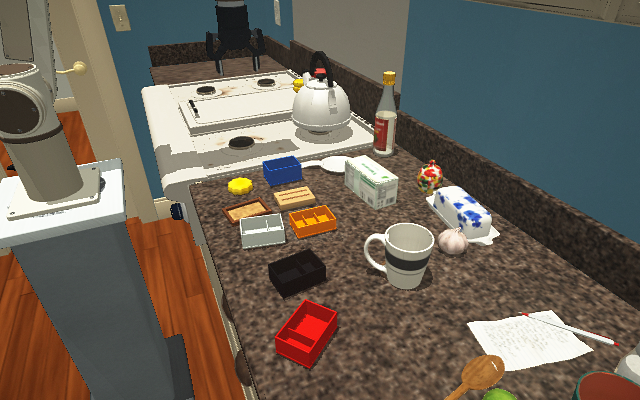

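The scene view shows the blue tier (252,150), cake (216,178), lid (279,181), tray (240,209), orange tier (310,208), white tier (271,232) and tea box (343,148). The wrist view shows only the cake (275,300) and the blue tier (361,303). The side view agrees with the scene view.

White-tier candidates in the scene view are white (271,232), black (326,272) and red (363,330). The white one at (271,232) has one divider and the named colour, so it is the one meant. I'll measure now.

```bash
cat > h.py <<'E'
from workcell import r
import cv2,numpy as np
from scipy.spatial.transform import Rotation as R
def ray(name,px,pose=None):
    c=r.get_calibration(name);K=np.array(c["intrinsics"]);px=np.atleast_2d(np.asarray(px,float))
    u=(px-[K[0,2],K[1,2]])/K[0,0]
    if name=="wrist":
        t=np.linalg.norm(u,axis=1);s=np.sinc(t/np.pi)
        d=np.c_[u[:,0]*s,-u[:,1]*s,-np.cos(t)]
        p,rot=pose;H=np.array(c["hand_eye"]);Rt=R.from_rotvec(rot).as_matrix()
        return p+Rt@H[:3,3],d@(Rt@H[:3,:3]).T
    E=np.array(c["extrinsics"]);d=np.c_[u[:,0],-u[:,1],-np.ones(len(u))]
    return -E[:3,:3].T@E[:3,3],d@E[:3,:3]
def onplane(name,px,z,pose=None):
    o,d=ray(name,px,pose);return (o+d*((z-o[2])/d[:,2])[:,None])[:,:2]
def wshot(fn=None):
    pose=(np.array(r.get_eef_pos()),np.array(r.get_eef_rot()));im=r.read_camera("wrist")
    if fn: cv2.imwrite(fn,im[:,:,::-1])
    return im,pose
def down(yaw):  # tool y (closing) along world direction yaw, z down
    y=np.array([np.cos(yaw),np.sin(yaw),0]);z=np.array([0,0,-1.]);x=np.cross(y,z)
    return R.from_matrix(np.c_[x,y,z]).as_rotvec()
E
python3 - <<'E'
from h import *
for n,u,v,z in [("blue",252,146,.05),("cake",216,178,.02),("lid",279,180,.024),("tray",240,209,.01),("orange",310,205,.034),("white",271,228,.042),("black",326,268,.042),("tea",343,140,.073)]:
    print(n,np.round(onplane("scene",(u,v),z),3))
print(R.from_rotvec(r.get_eef_rot()).as_matrix().round(2).tolist())
im=r.read_camera("scene")[130:260,190:350,::-1]
cv2.imwrite("pics/crop.png",cv2.resize(im,None,fx=4.5,fy=4.5,interpolation=cv2.INTER_CUBIC))
E
```

```text
blue [[ 0.542 -0.183]]
cake [[ 0.424 -0.186]]
lid [[ 0.531 -0.3  ]]
tray [[ 0.413 -0.298]]
orange [[ 0.528 -0.414]]
white [[ 0.42  -0.408]]
black [[ 0.439 -0.557]]
tea [[ 0.709 -0.342]]
[[-0.0, 1.0, -0.0], [1.0, 0.0, 0.0], [0.0, -0.0, -1.0]]
```

View pics/crop.png

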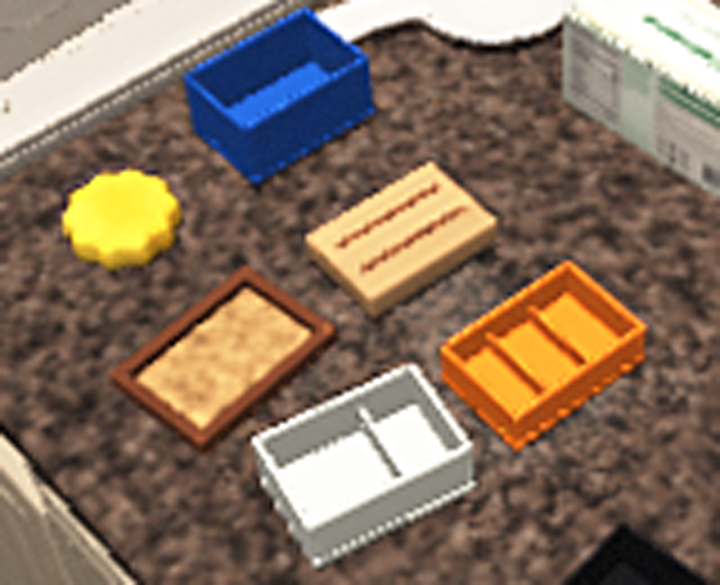

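The crop confirms the white tier: white with one divider, at (360,465) in the crop. Next is one wrist view over the group for precise poses.

Run:
```python
from h import *
for p in [(.38,-.3,.3),(.42,-.3,.2),(.528,-.414,.2),(.542,-.183,.2)]:
    for y in (np.pi/2,-np.pi/2):
        q=r.ik(p,down(y)); print(p,round(y,2),None if q is None else np.round(q,2))
r.move_pose((.38,-.3,.30),down(-np.pi/2))
im,pose=wshot("pics/w1.png");print(pose,r.get_t())
```

```text
(0.38, -0.3, 0.3) 1.57 [-0.67  0.19  0.12  1.5   0.   -0.67]
(0.38, -0.3, 0.3) -1.57 [-0.67  0.19  0.12  1.5   0.    2.47]
(0.42, -0.3, 0.2) 1.57 [-0.62  0.29 -0.01  1.27  0.   -0.62]
(0.42, -0.3, 0.2) -1.57 [-0.62  0.29 -0.01  1.27  0.    2.52]
(0.528, -0.414, 0.2) 1.57 [-0.66  0.61  0.48  1.45  0.   -0.66]
(0.528, -0.414, 0.2) -1.57 [-0.66  0.61  0.48  1.45  0.    2.48]
(0.542, -0.183, 0.2) 1.57 [-0.33  0.4   0.14  1.32  0.   -0.33]
(0.542, -0.183, 0.2) -1.57 [-0.33  0.4   0.14  1.32  0.    2.82]
(array([ 0.38030102, -0.29941885,  0.29971462]), array([-3.14093934e+00, -2.37350911e-03,  1.59421221e-04])) 1.5
```

View pics/w1.png

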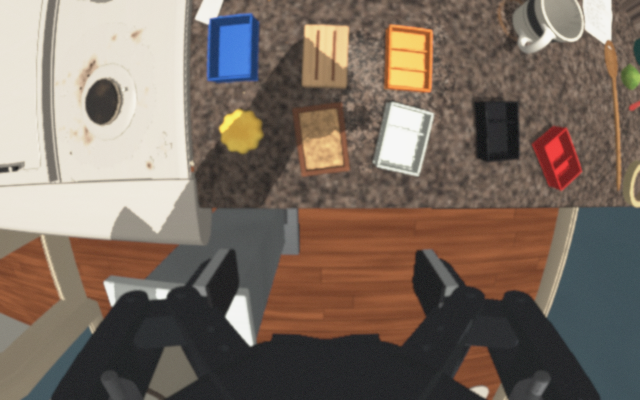

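The wrist view shows blue (233,47), lid (327,56), orange (409,58), cake (241,131), tray (322,138) and white (404,138), with black and red to the right. I'll measure each by mask, then refine from above.

```bash
cat >> h.py <<'E'
TOP=dict(blue=.050,white=.042,orange=.034,lid=.024,tray=.012)
HSV=dict(blue=((100,110,40),(130,255,255)),white=((0,0,140),(180,45,255)),orange=((6,170,120),(22,255,255)),
         lid=((8,50,125),(25,165,255)),tray=((3,100,45),(17,255,200)))
def find(n,guess,im,pose,top=None,rad=.068,dbg=None):
    """centre xy, yaw of long side in (-pi/2,pi/2], sizes, from the top outline"""
    top=TOP[n] if top is None else top
    m=cv2.inRange(cv2.cvtColor(im,cv2.COLOR_RGB2HSV),*map(np.array,HSV[n]))
    vv,uu=np.nonzero(m);w=onplane("wrist",np.c_[uu,vv],top,pose)
    ok=np.linalg.norm(w-guess,axis=1)<rad
    m[:]=0;m[vv[ok],uu[ok]]=255
    m=cv2.morphologyEx(m,cv2.MORPH_CLOSE,np.ones((5,5)));m=cv2.morphologyEx(m,cv2.MORPH_OPEN,np.ones((3,3)))
    if dbg: cv2.imwrite(dbg,cv2.bitwise_and(im,im,mask=m)[:,:,::-1])
    c=max(cv2.findContours(m,0,cv2.CHAIN_APPROX_NONE)[0],key=cv2.contourArea)[:,0]
    w=onplane("wrist",c,top,pose).astype(np.float32)
    (x,y),(a,b),ang=cv2.minAreaRect(w*1000);ang=np.radians(ang)
    if a<b:a,b,ang=b,a,ang+np.pi/2
    return np.array([x,y])/1000,(ang+np.pi/2)%np.pi-np.pi/2,(a,b)
G=dict(blue=(.542,-.183),lid=(.531,-.3),tray=(.413,-.298),orange=(.528,-.414),white=(.42,-.408))
E
python3 - <<'E'
from h import *
im=cv2.imread("pics/w1.png")[:,:,::-1].copy();pose=(np.array([ 0.38030102, -0.29941885,  0.29971462]),np.array([-3.14093934,-2.37350911e-03,1.59421221e-04]))
for n in G:
    c,y,s=find(n,G[n],im,pose);print(n,c.round(4),round(y,3),np.round(s,1))
E
```

```text
blue [ 0.5416 -0.1804] -0.009 [92.3 68.5]
lid [ 0.5323 -0.318 ] -0.013 [96.2 95.9]
tray [ 0.4141 -0.2949] 0.124 [98.2 70.1]
orange [ 0.5288 -0.411 ] -0.011 [87.8 61.5]
white [ 0.4193 -0.4051] -0.2 [91.4 66.9]
```

```bash
cat >> h.py <<'E'
def over(n,c,yaw,z=.2,rad=.068,dbg=None,top=None):
    c=np.array(c);p=c-.069*np.array([np.cos(yaw),np.sin(yaw)])
    r.move_pose((*p,z),down(yaw-np.pi/2));im,pose=wshot(dbg)
    return find(n,c,im,pose,rad=rad,top=top)
E
python3 - <<'E'
from h import *
print(over("tray",(.414,-.295),.124), r.get_t())
print(over("blue",(.542,-.180),-.009), r.get_t())
E
```

```text
(array([ 0.41420541, -0.295396  ]), np.float64(0.1237169237354141), (97.4422836303711, 69.92805480957031)) 2.05
(array([ 0.54395544, -0.17612486]), np.float64(-0.013970277288283484), (87.30154418945312, 59.425350189208984)) 2.8417
```

```bash
cat >> h.py <<'E'
def grasp(c,yaw,z,lift=.13,zh=.12):
    r.move_pose((*c,zh),down(yaw-np.pi/2));r.line_to((*c,z),.12)
    print("down",r.get_force()); r.close_gripper()
    print("width",r.get_grip_width(),"gf",r.get_grip_force(),"z",r.get_eef_pos()[2])
    r.line_to((*c,lift),.15);print("lifted",r.get_grip_width(),r.get_force(),r.get_t())
def place(c,yaw,z,zh):
    r.move_pose((*c,zh),down(yaw-np.pi/2));r.line_to((*c,z+.012),.12);r.line_to((*c,z+.0005),.03)
    r.hold(.2);print("place force",r.get_force(),r.get_eef_pos());r.gripper_open();r.hold(.2)
    r.line_to((*c,zh+.03),.15)
E
python3 - <<'E'
from h import *
grasp((.544,-.180),-.014,.022)
im,p=wshot("pics/g1.png")
E
```

```text
down [-0.6515885  -0.36520186  0.50638039]
width 0.059225634896364905 gf 66.66885137557983 z 0.02331595281763085
lifted 0.05898077734982631 [-0.0386291   1.23096152 -1.13878141] 5.5417
```

View pics/g1.png

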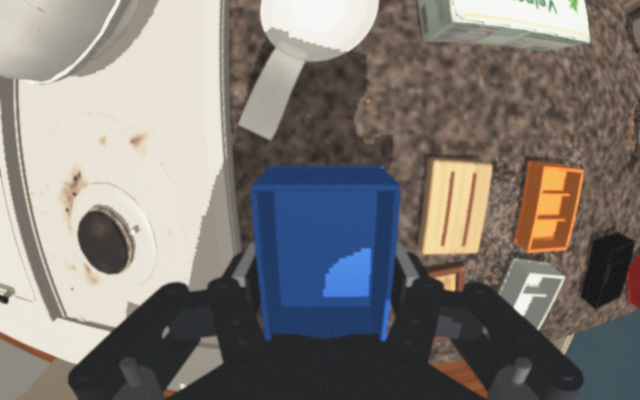

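Blue is held squarely, with its rims at columns 253–399. Placing it in the tray.

Run:
```python
from h import *
place((.4142,-.2954),.124,.029,.13)
c=over("blue",(.4142,-.2954),.124,top=.056,dbg="pics/p1.png");print(c,r.get_t())
print("white",over("white",(.4193,-.4051),-.2,dbg="pics/pw.png"),r.get_t())
```

```text
place force [ 0.49030167  0.17444347 -0.56299857] [ 0.41411832 -0.29537928  0.02940971]
(array([ 0.41347055, -0.29680859]), np.float64(0.12843637808217068), (87.12032318115234, 59.33885955810547)) 10.0083
white (array([ 0.41904004, -0.40731647]), np.float64(-0.20837078369387108), (89.07717895507812, 60.19432067871094)) 10.5
```

View pics/pw.png

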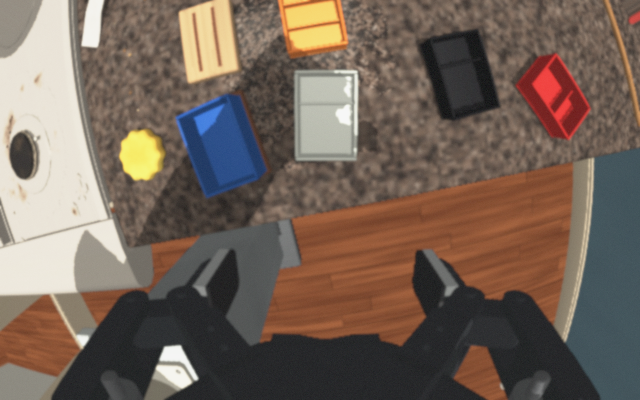

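Blue is seated within about 1.5 mm. White is clear and well measured: centre (326,115), outline 89 x 60 mm.

Run:
```python
from h import *
grasp((.4190,-.4073),-.208,.015,lift=.16)
place((.4135,-.2968),.128,.066,.16)
print(over("white",(.4135,-.2968),.128,z=.25,top=.092,dbg="pics/p2.png",rad=.06),r.get_t())
print("orange",over("orange",(.5288,-.411),-.011,dbg="pics/po.png"),r.get_t())
```

```text
down [ 0.46078515 -0.32544105 -0.19522893]
width 0.05885000516829785 gf 66.60699963569641 z 0.016244856046131143
lifted 0.05866649239105126 [-0.82712111  0.13455848 -1.47649123] 13.5
place force [-0.33262107 -0.03940487 -1.61648519] [ 0.4134533  -0.29675009  0.06645221]
(array([ 0.41172308, -0.29854196]), np.float64(0.12632182817664783), (86.59859466552734, 59.59995651245117)) 17.65
orange (array([ 0.53056653, -0.41386267]), np.float64(-0.031633826376287644), (86.96397399902344, 59.085941314697266)) 18.3917
```

View pics/p2.png

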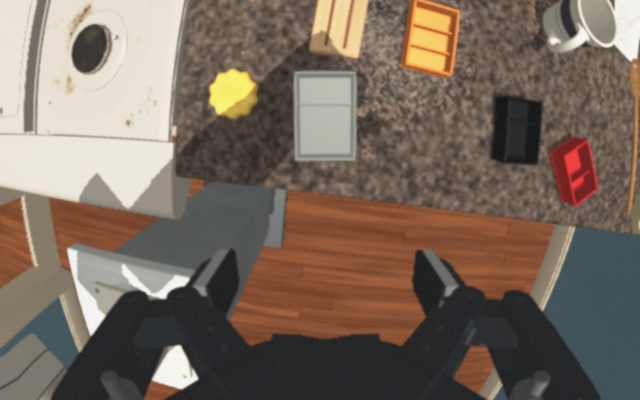

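White is down on blue, upright and aligned at (325,115). Orange next.

Run:
```python
from h import *
grasp((.5306,-.4139),-.032,.010,lift=.19)
place((.4125,-.2978),.127,.097,.19)
print(over("orange",(.4125,-.2978),.127,z=.28,top=.120,dbg="pics/p3.png",rad=.06),r.get_t())
HSV["lid"]=((8,50,110),(25,150,255))
for rad in (.055,.060):
    print("lid",over("lid",(.5323,-.302),-.013,dbg="pics/pl.png",rad=rad),r.get_t())
im=np.vstack([cv2.imread("pics/p3.png")[0:240,140:540],cv2.imread("pics/pl.png")[0:240,140:540]])
cv2.imwrite("pics/both.png",im)
```

```text
down [ 0.33490869 -0.12001173 -0.81351085]
width 0.05850629412045471 gf 66.9934594631195 z 0.011447978937590992
lifted 0.0585538354948854 [ 0.35137648 -0.20520362 -1.39263787] 21.675
place force [ 0.82879881  0.0409274  -0.0502622 ] [ 0.4124554 -0.2977723  0.097471 ]
(array([ 0.41207129, -0.29892395]), np.float64(0.13039276118607823), (86.05844116210938, 59.19154739379883)) 26.0
lid (array([ 0.52694446, -0.31324295]), np.float64(-0.025351961997008843), (95.25511169433594, 85.7904052734375)) 26.675
lid (array([ 0.52500977, -0.3158118 ]), np.float64(-0.04181975175556829), (97.90541076660156, 90.76301574707031)) 26.975
```

View pics/both.png

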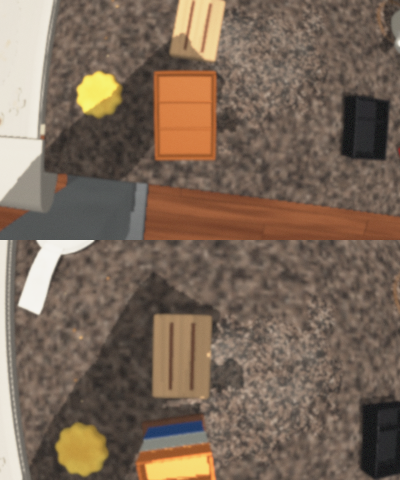

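Orange is seated and aligned at crop pixel (185,115). The lid is at (182,356), in shadow, and my mask leaked into the counter, so I'll adjust the threshold.

Run:
```python
from h import *
im=cv2.imread("pics/pl.png")[:,:,::-1].copy();hsv=cv2.cvtColor(im,cv2.COLOR_RGB2HSV)
print(hsv[85:150,298:308].reshape(-1,3).min(0),hsv[85:150,298:308].reshape(-1,3).max(0),np.percentile(hsv[85:150,356:400].reshape(-1,3),[5,50,95],axis=0))
pose=(np.array(r.get_eef_pos()),np.array(r.get_eef_rot()))
for s,v in ((80,90),(95,90),(85,100)):
    HSV["lid"]=((8,s,v),(25,190,255));print(find("lid",(.532,-.302),im,pose,rad=.06,dbg="pics/m.png"))
print(onplane("wrist",[(293,75),(351,75),(351,157),(293,157)],.024,pose).mean(0))
```

```text
[ 15  98 158] [ 17 107 172] [[ 11.  39.  78.]
 [ 13.  52. 119.]
 [ 16.  63. 160.]]
(array([ 0.53079327, -0.30019617]), np.float64(-0.03895991621898709), (89.0497055053711, 60.95329666137695))
(array([ 0.53091974, -0.30024506]), np.float64(-0.03817401738130499), (87.22380065917969, 59.38741683959961))
(array([ 0.53111115, -0.30008533]), np.float64(-0.039591484871499105), (87.65727233886719, 60.01545715332031))
[ 0.53078802 -0.30098039]
```

Run:
```python
from h import *
grasp((.531,-.3003),-.038,.004,lift=.21,zh=.2)
place((.4122,-.2983),.129,.119,.21)
HSV["lid"]=((8,70,90),(25,190,255))
print(over("lid",(.4122,-.2983),.129,z=.30,top=.138,dbg="pics/p4.png",rad=.06),r.get_t())
cv2.imwrite("pics/s4.png",r.read_camera("side")[:,:,::-1])
cv2.imwrite("pics/f.png",cv2.resize(np.vstack([cv2.imread("pics/p4.png")[20:220,200:460],cv2.imread("pics/s4.png")[120:320,170:430]]),None,fx=1.5,fy=1.5))
```

```text
down [ 0.85238013 -0.74101387 -0.03160419]
width 0.05816270555784159 gf 66.49823427200317 z 0.0049666576739586625
lifted 0.058630445529410824 [-0.07104819 -0.30570187 -0.09184668] 31.025
place force [-0.19901175 -1.21573173 -0.39549173] [ 0.41221764 -0.29834278  0.11957113]
(array([ 0.41126581, -0.29973901]), np.float64(0.13229747064245956), (89.59290313720703, 61.60222244262695)) 35.1667
```

View pics/f.png

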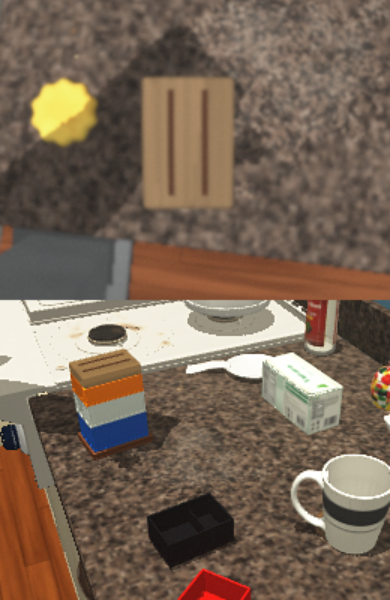

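The stack is flush and upright in the tray: the lid is at (187,142) in the top crop and the side view shows no gaps. The cake and tea box haven't moved. Handing in.

```bash
python3 -c "
from workcell import r
r.hold(.3);print(r.close_job())"
```

```text
the job is handed in; nothing more can be done
None
```

The lunch box is stacked in the tray (blue, white, orange, then the wooden lid) and the job is handed in at about 36 s; my last camera check showed every piece within about 2 mm of its target and flush, with the cake and tea box untouched, but the hand-in returned no verdict.

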